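# Fetch a wheelset from the pedal-lift dispenser

### The job

Press the pedal of the wheelset dispenser down so that its clear lid rises and the wheelset rolls out to the front stop, then ease the pedal slowly back up until the lid is shut, without letting it slam. After that, take the wheelset and set it down, not dropped, in the low wooden cradle, lying lengthwise on the cradle floor. Leave the tweezers block, the paint pot, the screwdriver and the brush where they are.

Things in the scene. Friction and masses are not known exactly. Their poses are not given: they have to be found in the camera images.
- dispenser: fixed wooden dispenser, base plate 215 x 185 mm. Origin: on the bench under the middle of its runway; -x is the front, +y the pedal side, z up. Runway 74 mm wide, top 20 mm above the bench at x = 0, falling 7 mm per 100 mm to the front. Behind x = 0 is the box, 92 mm high with the lid shut, where the wheelset waits behind the lid's flap; in front the open pick-up trough, side walls 24 mm high.
- trough (a point): where the axle centre comes to rest once the wheelset has rolled out (about 1 s) against the front stop of the trough: dispenser x = -70 mm, 35 mm above the bench, axle along the dispenser's y. The stop lip lies 20 mm in front of it; its top is 22 mm above the bench.
- pedal (a joint): pedal lever, hinged along the dispenser's y at dispenser x = 40, y = 100, z = 60 mm. 0 = up (rest), 0.28 rad = fully down. Spring return: about 4 to 6 N straight down on the pad moves it. Let go while down, it flies up and the lid slams; let up evenly over about 2 s it is gentle.
- pedal_pad (a point): middle of the top face of the rubber foot pad at the pedal's front end: a 46 x 46 mm square, 6 mm thick, beside the trough. At rest it is 89 mm above the bench; pressing the pedal fully takes it down about 40 mm on an arc of 140 mm radius about the pedal's hinge axis. Axes as the lever's: along the dispenser's, pitching with the pedal.
- lid (a joint): clear plastic lid of the box with a front flap 55 mm deep, hinged at the rear top edge, linked to the pedal: lid angle = 2.3 x pedal angle. 0 = shut, about 0.64 rad = fully up. The flap lets the wheelset pass above about 0.45 rad. At full height its front edge is about 150 mm above the bench.
- wheelset_mid (a point): centre of the loose steel wheelset (90 g): two solid wheels 40 mm in diameter, 6 mm thick, with 40 mm clear between them, on an axle 8 mm in diameter and 62 mm long. Its y axis lies along the axle (either way round); x and z spin as it rolls. It can be gripped by the axle between the wheels, from above.
- cradle: low wooden cradle fixed to the bench, a shallow rectangular trough 64 x 96 mm outside, 52 mm (x) by 84 mm (y) inside. Origin: on the bench under its middle, z up. Floor top 4 mm above the bench, rim top 12 mm. The wheelset lies in it with the axle along the cradle's y (long) axis, axle centre then 24 mm above the bench.
- tweezers_block: bystander: steel block 60 x 50 x 35 mm with two pairs of tweezers standing in it, 137 mm high in all
- paint_pot: bystander: small jar 40 mm in diameter, 45 mm high
- screwdriver: bystander: screwdriver lying on the bench, 150 mm long
- brush: bystander: brush lying on the bench, 150 mm long

How it is judged:
By the outcome, as a careful person would: the job done as asked, in the order asked, and still so for the second after the job is handed in, with the robot touching nothing.
It also fails if it takes over 61 s, if anything falls off the work surface, if the arm or the gripper's body presses on something with over 40 N, if the wrist force passes 120 N, or if a joint passes its speed limit or range.

### The arm

A 7-joint arm with a two-finger parallel gripper is mounted at the origin on the work surface. World frame = base frame: x ahead of the robot, y to its left, z up, the work surface at z = 0. Lengths are in m, angles in rad, forces in N, time in s.
With the tool pointing down it reaches from about 0.35 to 0.9 m from the base axis. Payload 8.1 kg.
Tool frame: the origin (TCP) lies on the centre line of the jaws, within the pads' length; the fingertips stand 19 mm ahead of it and the grasp point (between the pads) is the TCP (arm.tip_reach is the distance from the TCP to the fingertips, in m); z points along the fingers, y is the line along which they close (so a half turn about z gives the same grasp; the last joint's range is limited). The gripper opens to 92 mm and grips with 3 to 60 N. Pads are 19 mm wide; open, the fingers measure 130 mm over their backs; the gripper's body (75 mm by 190 mm) begins 47 mm behind the grasp point.
Start: joints at [-1.203, 0.434, 0.025, 1.573, -0.012, 1.134, -0.075], TCP at [0.284, 0.557, 0.246] pointing down, gripper open.
Joint ranges: [-2.62, 2.62], [-0.44, 2.09], [-1.27, 1.32], [0.08, 2.57], [-1.32, 4.46], [0.12, 2], [-2.74, 2.74]. Speed limits (rad/s): [2.22, 2.22, 3.01, 3.01, 3.14, 3.14, 3.14].

### API

Orientations are given as a rotation vector (axis times angle).
In Python, from cell import arm gives the robot as it stands.
- The arm moves only by the tool arm_command, never from a script. Its argument "targets" is a list that holds one entry, the list of rows, each a list of 6 numbers: the shift along the tool's x, y, z in m, then the turn, a rotation vector about the tool's x, y, z in rad. A call has 1 to 10 rows; each row shifts and turns the commanded pose from where the row before left it, along the tool's axes as they then stand; what a row does not reach is not made up. A row lasts 1/8 s, in which the tool goes at most 62.5 mm and 10.7 degrees, less where a joint would pass 70% of its speed; a pose out of reach is approached as far as the arm can. A call with a gripper value outside its range is refused whole. "jaw" is the finger opening in m, from 0 to 0.0918, set as the call begins (left out, the last holds). The fingers move at their own pace and stop on an object; "newtons" is the grip in N (left out, the last holds). Time passes only in rows, so rows that do not move let the fingers close. It gives the time, the measured TCP pose, the force, the opening and the grip force at its end, in the units of the state.
- arm.observe(): the state, without advancing time (a new reading comes with each control period).
- arm.get_image(name): name is "scene" or "top" or "wrist"; returns a dict with "pixels" (384x512x3 uint8, red, green, blue), "z_map" (384x512 float32, m along the optical axis (not along the pixel's ray), 0 where there is no reading), "fx", "fy", "cx", "cy" (pixels), "xyz" and "rotation" of the camera in the world; the wrist camera has in their place "T_tool_cam" (4x4, takes a point from camera to tool coordinates, whose origin is the TCP and whose axes are the flange's). Camera axes: x right, y down, z forward; pixel columns grow to the right and rows downward; lengths in m; the calibration is good to about 2 mm. A picture is of the moment at which its call begins: read the wrist's pose just before it.
- arm.sign_off(): hands the job in; it is judged then, once.
The state is a dict: "clock": time; "joints": joint angles; "dq": joint speeds; "joint_efforts": joint torques, N m; "position": TCP position; "ee_rot": TCP orientation; "force": force on the tool from outside, world axes, zero at the start; "ft_torque": the same for the moment, N m; "width": opening from 0.0 (shut) to 1.0 (fully open); "gripper_force": force on a finger pad.
Only numpy, scipy, OpenCV 4.12 (cv2) and the standard library are available. Lean on these libraries where they do the work, as an engineer would, in place of code of your own. Each camera call takes 0.05 s, during which the arm holds its last target. There are 200 camera calls.

## Working session

There is one attempt and no reset: what is moved stays moved. The work goes in short steps, Python scripts to look and compute and a tool call to move; the robot and the scene stay as the last step left them, time stands still between calls to the robot, and variables do not carry over. Pictures are saved under pics/ and viewed, at most 10 in all, crops included, and the job is handed in when it is done.

Besides the shell and the picture viewer there is one more tool, called after "Call:" as name([rows], argument=value, ...), one row to a line, values as JSON. arm_command: Moves the arm, as the interface text tells. Its arguments: {"type":"object","properties":{"targets":{"type":"array","items":{"type":"array","items":{"type":"array","items":{"type":"number"}}}},"jaw":{"type":"number"},"newtons":{"type":"number"}},"required":["targets"]}

```bash
mkdir -p pics; ls
cat > h.py <<'E'
import numpy as np,cv2
from cell import arm
from scipy.spatial.transform import Rotation as R
def save(im,n): cv2.imwrite('pics/'+n,im['pixels'][:,:,::-1])
def cloud(im):
    z=im['z_map'];v,u=np.mgrid[:z.shape[0],:z.shape[1]]
    p=np.stack([(u-im['cx'])/im['fx']*z,(v-im['cy'])/im['fy']*z,z],-1)
    r=np.array(im['rotation'])
    if r.shape!=(3,3): r=R.from_rotvec(r).as_matrix()
    return p@r.T+im['xyz']
E
python3 - <<'E'
from h import *
print(arm.observe())
for n in('top','scene'):
    im=arm.get_image(n);save(im,n+'0.png');np.savez(n+'0.npz',**im)
    print(n,im['fx'],im['cx'],im['cy'],im['xyz'],im['rotation'])
a=cv2.imread('pics/top0.png');
E
```

```text
pics
{'clock': 0.0, 'joints': array([-1.20258789,  0.43520332,  0.02495561,  1.5741079 , -0.01159146,
        1.1340032 , -0.07509385]), 'dq': array([ 9.90034621e-04,  3.88394961e-05, -4.45858159e-05, -3.94839723e-04,
        1.10048233e-03,  6.49670669e-04,  2.57369362e-04]), 'joint_efforts': array([ 3.50862337e-06, -6.67861247e+01,  9.84785557e-01, -3.14442444e+01,
       -6.05003536e-02,  4.31130175e-02,  2.07894050e-04]), 'position': array([0.28332477, 0.55654233, 0.24495279]), 'ee_rot': array([-7.32747353e-01, -3.05470987e+00,  2.45108760e-03]), 'force': array([ 0.50669215,  0.618057  , -0.03947918]), 'ft_torque': array([ 0.08219204, -0.03059251, -0.01679961]), 'gripper_force': 0.0, 'width': 0.9968913583199075}
top 410.4260235237229 257.4784966482622 192.25041781534298 [0.26126408 0.05645355 1.4583522 ] [-2.13813282  2.12697648 -0.17964664]
scene 436.3755667384418 259.0183563800317 194.1493343119316 [ 0.99863317 -0.57511047  0.99134942] [-2.29006715 -0.78436198  0.30232654]
```

View pics/top0.png

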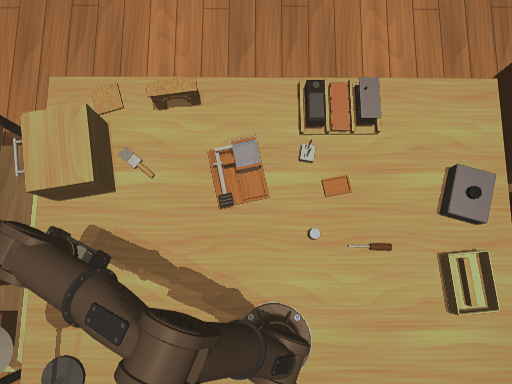

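View pics/scene0.png

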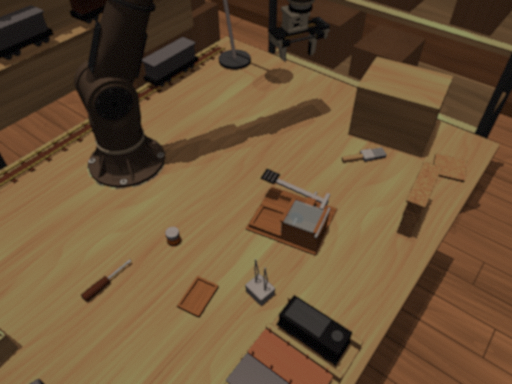

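Run:
```python
from h import *
im=dict(np.load('top0.npz'));P=cloud(im);px=im['pixels'].astype(int)
c=px[125:225,195:365].astype(np.uint8)[:,:,::-1]
cv2.imwrite('pics/c1.png',cv2.resize(c,None,fx=4.7,fy=4.7,interpolation=cv2.INTER_CUBIC))
print('table z',np.median(P[210:225,250:300,2]))
hsv=cv2.cvtColor(im['pixels'],cv2.COLOR_RGB2HSV)
for (u,v) in[(336,186),(226,203),(246,153),(262,190),(238,200),(240,180),(222,165),(290,200)]:print((u,v),px[v,u],hsv[v,u],P[v,u].round(4))
def rect(m,n):
    q=P[m][:,:2].astype(np.float32);r=cv2.minAreaRect(q*1000);print(n,m.sum(),r,'z',np.median(P[m][:,2]).round(4));
box=np.zeros(px.shape[:2],bool);box[130:215,200:280]=1
rect(box&(P[...,2]>.085)&(P[...,2]<.1),'high')
b2=box&(px.max(-1)<70)&(P[...,2]>.07);rect(b2,'pad')
b3=np.zeros_like(box);b3[170:200,315:358]=1
red=(px[...,0]-px[...,2]>70)&(px[...,1]<120)
rect(b3&red,'cradle')
rect(box&(P[...,2]>.003),'disp')
```

```text
table z 0.0002519258845797845
(336, 186) [169 107  56] [ 14 170 169] [ 0.5333 -0.2234  0.0079]
(226, 203) [122 109 101] [ 11  44 122] [0.4574 0.1642 0.0921]
(246, 153) [146 138 134] [ 10  21 146] [0.6329 0.0989 0.0855]
(262, 190) [167 106  57] [ 13 168 167] [0.517  0.0426 0.0099]
(238, 200) [173 112  59] [ 14 168 173] [0.4804 0.1281 0.0091]
(240, 180) [176 112  60] [ 13 168 176] [0.551  0.1214 0.0202]
(222, 165) [87 57 30] [ 14 167  87] [0.6076 0.1875 0.0123]
(290, 200) [173 142  87] [ 19 127 173] [ 4.828e-01 -5.830e-02 -3.000e-04]
high 926 ((570.13623046875, 121.53953552246094), (241.41529846191406, 153.45831298828125), 5.682992935180664) z 0.0894
pad 102 ((531.5761108398438, 157.88726806640625), (155.91189575195312, 180.6685028076172), 70.10899353027344) z 0.0894
cradle 457 ((432.65478515625, -91.25643920898438), (94.12205505371094, 442.6207275390625), 37.23920822143555) z 0.0058
disp 3843 ((501.868896484375, 125.35466003417969), (481.73382568359375, 291.41864013671875), 0.21942973136901855) z 0.0155
```

View pics/c1.png

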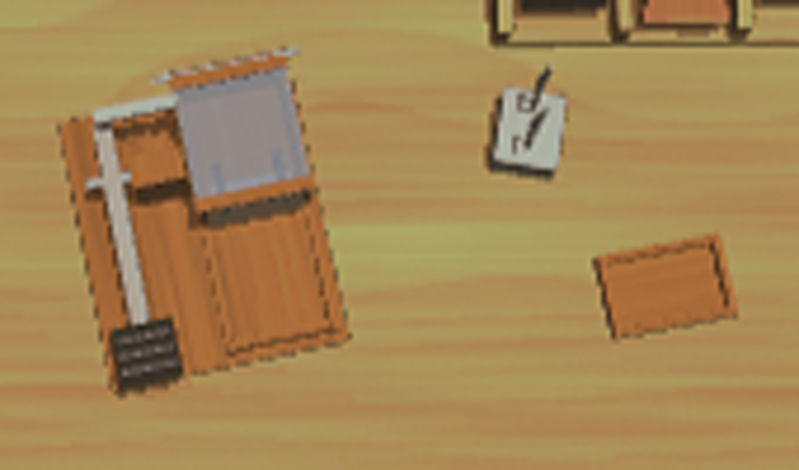

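```bash
cat >> h.py <<'E'
def ray(im,u,v,z):
    r=R.from_rotvec(im['rotation']).as_matrix();d=r@np.array([(u-im['cx'])/im['fx'],(v-im['cy'])/im['fy'],1]);o=np.array(im['xyz'])
    return o+d*(z-o[2])/d[2]
E
python3 - <<'E'
from h import *
im=dict(np.load('top0.npz'));P=cloud(im);px=im['pixels'].astype(int)
def yaw(r):
    b=cv2.boxPoints(r);e=np.diff(np.vstack([b,b[:1]]),axis=0);i=np.argmax(np.linalg.norm(e,axis=1));return np.degrees(np.arctan2(e[i,1],e[i,0]))
def rect(m,z,n):
    c,_=cv2.findContours(m.astype(np.uint8),0,2);c=max(c,key=cv2.contourArea)
    q=np.array([ray(im,u,v,z)[:2]*1000 for u,v in c[:,0]],np.float32);r=cv2.minAreaRect(q);print(n,len(c),np.round(r[0],1),np.round(r[1],1),'longaxis',yaw(r))
def W(a,b,c,d):
    m=np.zeros(px.shape[:2],bool);m[a:b,c:d]=1;return m
hue=cv2.cvtColor(im['pixels'],cv2.COLOR_RGB2HSV)
red=(hue[...,0]<=16)&(hue[...,1]>140)
rect(W(170,200,315,358)&red,.012,'cradle')
rect(W(192,212,214,237)&(P[...,2]>.075),.089,'pad')
rect(W(135,172,230,268)&(P[...,2]>.07)&(hue[...,1]<60),.092,'lid')
cr=lambda u,v,z:(ray(im,(u+.5)/4.7-.5+195,(v+.5)/4.7-.5+125,z)*1000).round(1)
for n,l,z in[('cradle',[(596,258),(718,235),(738,315),(614,340)],.012),('pad',[(109,331),(174,318),(183,375),(120,390)],.089),('lid',[(178,97),(290,70),(312,178),(198,200)],.092),('plate',[(60,122),(348,338)],.01),('trough inner',[(229,355),(335,331)],.02)]:
    q=np.array([cr(u,v,z) for u,v in l]);print(n,q.tolist(),q.mean(0))
im=arm.get_image('wrist');print(im['T_tool_cam'],im['fx'])
E
```

```text
cradle 38 [ 534.8 -223.6] [65.5 99.6] longaxis 100.75456
pad 21 [471.4 166. ] [50.9 44.9] longaxis 12.358793
lid 43 [631.3 102.6] [82.2 90.6] longaxis 103.15452
cradle [[556.0, -170.8, 12.0], [574.5, -264.6, 12.0], [512.3, -277.9, 12.0], [492.6, -183.1, 12.0]] [ 533.85 -224.1    12.  ]
pad [[484.9, 192.7, 89.0], [494.7, 146.1, 89.0], [453.3, 139.0, 89.0], [442.2, 183.9, 89.0]] [468.775 165.425  89.   ]
lid [[658.5, 145.6, 92.0], [679.4, 63.6, 92.0], [598.0, 47.1, 92.0], [581.2, 129.9, 92.0]] [629.275  96.55   92.   ]
plate [[661.8, 242.1, 10.0], [493.4, 18.7, 10.0]] [577.6 130.4  10. ]
trough inner [[478.3, 108.7, 20.0], [497.1, 28.8, 20.0]] [487.7   68.75  20.  ]
[[-5.81766669e-05 -9.62699657e-01 -2.70572296e-01  7.13006138e-02]
 [ 9.99999114e-01  3.03904203e-04 -1.29630820e-03 -8.72570455e-04]
 [ 1.33018352e-03 -2.70572132e-01  9.62698786e-01 -1.38099971e-01]
 [ 0.00000000e+00  0.00000000e+00  0.00000000e+00  1.00000000e+00]] 284.682379705726
```

```bash
cat >> h.py <<'E'
def Rt(yaw_y,tilt=0):
    "tool down, tool y at world angle yaw_y (deg); tilt: about tool x (deg)"
    a=np.radians(yaw_y);y=np.array([np.cos(a),np.sin(a),0]);z=np.array([0,0,-1.])
    return R.from_matrix(np.stack([np.cross(y,z),y,z],1))*R.from_rotvec([np.radians(tilt),0,0])
def plan(p1,R1,n):
    s=arm.observe();p=np.array(s['position']);r=R.from_rotvec(s['ee_rot']);w=(r.inv()*R1).as_rotvec()/n
    d=(np.array(p1)-p)/n;rows=[]
    for i in range(n):
        rows.append([round(float(v),3) for v in r.inv().apply(d)]+[round(float(v),3) for v in w]);r=r*R.from_rotvec(w)
    print('dist/row',np.linalg.norm(d).round(4));print(str(rows).replace(' ',''))
E
python3 -c "
from h import *
plan([.48,.14,.25],Rt(12),10)"
```

```text
dist/row 0.0461
[[-0.036,-0.028,-0.0,-0.0,0.0,0.089],[-0.039,-0.025,-0.0,-0.0,0.0,0.089],[-0.041,-0.021,-0.0,-0.0,0.0,0.089],[-0.043,-0.018,-0.0,-0.0,0.0,0.089],[-0.044,-0.014,-0.0,-0.0,0.0,0.089],[-0.045,-0.01,-0.0,-0.0,0.0,0.089],[-0.046,-0.006,-0.0,-0.0,0.0,0.089],[-0.046,-0.002,-0.0,-0.0,0.0,0.089],[-0.046,0.002,-0.0,-0.0,0.0,0.089],[-0.046,0.007,-0.0,-0.0,0.0,0.089]]
```

Call:
arm_command([
  [[-0.036,-0.028,0,0,0,0.089],[-0.039,-0.025,0,0,0,0.089],[-0.041,-0.021,0,0,0,0.089],[-0.043,-0.018,0,0,0,0.089],[-0.044,-0.014,0,0,0,0.089],[-0.045,-0.01,0,0,0,0.089],[-0.046,-0.006,0,0,0,0.089],[-0.046,-0.002,0,0,0,0.089],[-0.046,0.002,0,0,0,0.089],[-0.046,0.007,0,0,0,0.089]],
], jaw=0)

```text
clock: 1.4
position: [0.48, 0.1375, 0.2457]
ee_rot: [-1.98, -2.439, -0.0]
force: [1.0, -0.1, -0.0]
width: 0.009
gripper_force: 0.0
```

Run:
```python
from h import *
s=arm.observe();print(s['clock'],s['position'],s['ee_rot'],s['force'],s['width'])
im=arm.get_image('wrist');save(im,'w1.png');np.savez('w1.npz',pos=s['position'],rot=s['ee_rot'],**im)
```

```text
1.4 [0.48003891 0.13750587 0.24572317] [-1.97964651e+00 -2.43918791e+00 -1.97888374e-04] [ 0.95711959 -0.08690283 -0.04591541] 0.00894615387817791
```

View pics/w1.png

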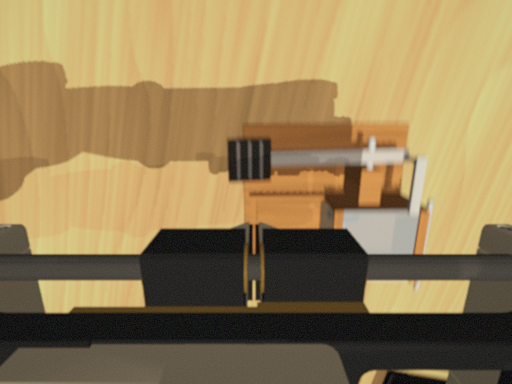

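```bash
cat >> h.py <<'E'
def world(im,pos,rot):
    T=np.array(im['T_tool_cam']);r=R.from_rotvec(rot)
    im['xyz']=r.apply(T[:3,3])+pos;im['rotation']=(r*R.from_matrix(T[:3,:3])).as_rotvec();return im
E
python3 - <<'E'
from h import *
d=dict(np.load('w1.npz'));im=world(d,d['pos'],d['rot']);P=cloud(im);g=im['pixels'].max(-1)
m=np.zeros(g.shape,np.uint8);m[125:195,220:280]=(P[125:195,220:280,2]>.07)&(g[125:195,220:280]<70)
m=cv2.morphologyEx(m,cv2.MORPH_CLOSE,np.ones((7,7)))
c,_=cv2.findContours(m,0,2);c=max(c,key=cv2.contourArea)
q=np.array([ray(im,u,v,.089)[:2]*1000 for u,v in c[:,0]],np.float32);print(cv2.minAreaRect(q),np.median(P[m>0],0))
l=[ray(im,u,v,.07) for u,v in[(275,158),(400,156)]];e=l[1]-l[0];print('lever yaw',np.degrees(np.arctan2(e[1],e[0])))
# plate edge far side top: row edge at z~.01
l=[ray(im,u,v,.01) for u,v in[(246,124),(405,123)]];e=l[1]-l[0];print('plate yaw',np.degrees(np.arctan2(e[1],e[0])),l)
plan([.467,.166,.118],Rt(12),5)
E
```

```text
((471.09686279296875, 160.53616333007812), (43.0710334777832, 40.72073745727539), 12.54671859741211) [0.47075462 0.16119598 0.08800586]
lever yaw 12.789050524829987
plate yaw 12.220951069599106 [array([0.45917271, 0.19214316, 0.01      ]), array([0.65742654, 0.23508305, 0.01      ])]
dist/row 0.0267
[[0.008,-0.002,0.026,0.0,0.001,-0.003],[0.008,-0.002,0.026,0.0,0.001,-0.003],[0.008,-0.002,0.026,0.0,0.001,-0.003],[0.008,-0.002,0.026,0.0,0.001,-0.003],[0.008,-0.002,0.026,0.0,0.001,-0.003]]
```

Call:
arm_command([
  [[0.005,-0.0015,0.026,0,0,0],[0.005,-0.0015,0.027,0,0,0],[0.005,-0.0015,0.026,0,0,0],[0.005,-0.0015,0.027,0,0,0],[0.006,-0.0015,0.026,0,0,0],[0,0,0,0,0,0]],
])

```text
clock: 2.2
position: [0.4654, 0.1627, 0.1123]
ee_rot: [-1.974, -2.442, 0.006]
force: [0.3, -0.1, 0.5]
width: 0.003
gripper_force: 0.0
```

Call:
arm_command([
  [[0,0,0.005,0,0,0],[0,0,0.005,0,0,0],[0,0,0.005,0,0,0],[0,0,0.005,0,0,0]],
])

```text
clock: 2.7
position: [0.4668, 0.1626, 0.0937]
ee_rot: [-1.976, -2.442, 0.0]
force: [-3.5, -0.2, 4.2]
width: 0.009
gripper_force: 1.9
```

Call:
arm_command([
  [[0,0,0.005,0,0,0],[0,0,0.005,0,0,0],[0,0,0.005,0,0,0],[0,0,0.004,0,0,0],[0,0,0.003,0,0,0],[0,0,0,0,0,0]],
])

```text
clock: 3.45
position: [0.4668, 0.1627, 0.0715]
ee_rot: [-1.976, -2.442, 0.001]
force: [-4.6, -0.5, 5.0]
width: 0.007
gripper_force: 2.6
```

Run:
```python
from h import *
im=arm.get_image('scene');save(im,'s1.png');im2=arm.get_image('top')
a=im['pixels'][150:270,220:360,::-1];b=im2['pixels'][120:225,190:290,::-1]
a=cv2.resize(a,(467,400));b=cv2.resize(b,(330,400));cv2.imwrite('pics/s1c.png',np.hstack([a,b]))
```

```text
(no output)
```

View pics/s1c.png

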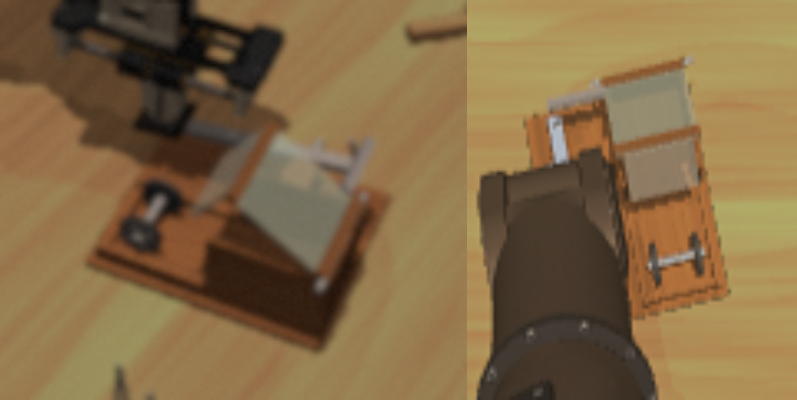

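Call:
arm_command([
  [[0,0,0,0,0,0],[0,0,0,0,0,0],[0,0,-0.001,0,0,0],[0,0,-0.002,0,0,0],[0,0,-0.002,0,0,0],[0,0,-0.002,0,0,0],[0,0,-0.002,0,0,0],[0,0,-0.002,0,0,0],[0,0,-0.002,0,0,0],[0,0,-0.002,0,0,0]],
])

```text
clock: 4.8
position: [0.4673, 0.1628, 0.087]
ee_rot: [1.976, 2.442, 0.001]
force: [-2.9, -0.6, 4.4]
width: 0.005
gripper_force: 2.1
```

Call:
arm_command([
  [[0,0,-0.002,0,0,0],[0,0,-0.002,0,0,0],[0,0,-0.002,0,0,0],[0,0,-0.002,0,0,0],[0,0,-0.002,0,0,0],[0,0,-0.002,0,0,0],[0,0,-0.0015,0,0,0],[0,0,-0.0015,0,0,0],[0,0,-0.0015,0,0,0],[0,0,-0.0015,0,0,0]],
])

```text
clock: 6.05
position: [0.467, 0.1628, 0.1048]
ee_rot: [-1.976, -2.442, 0.0]
force: [3.5, 1.0, 1.5]
width: 0.006
gripper_force: 1.3
```

Call:
arm_command([
  [[0,0,-0.0015,0,0,0],[0,0,-0.0015,0,0,0],[0,0,-0.0015,0,0,0],[0,0,-0.0015,0,0,0],[0,0,-0.0015,0,0,0],[0,0,-0.0015,0,0,0],[0,0,-0.0015,0,0,0]],
])

```text
clock: 6.92
position: [0.4669, 0.1627, 0.1153]
ee_rot: [-1.976, -2.442, 0.0]
force: [0.2, 0.1, -0.2]
width: 0.004
gripper_force: 0.0
```

Call:
arm_command([
  [[0,0,-0.035,0,0,0],[0,0,-0.035,0,0,0],[-0.035,0.008,-0.03,0,0,0],[-0.035,0.008,-0.015,0,0,0],[-0.035,0.008,0,0,0,0],[-0.032,0.006,0,0,0,0],[0,0,0,0,0,0],[0,0,0,0,0,0]],
], jaw=0.024)

```text
clock: 7.92
position: [0.5246, 0.0356, 0.2301]
ee_rot: [-1.976, -2.442, 0.0]
force: [-0.7, 0.3, -0.3]
width: 0.263
gripper_force: 0.0
```

Run:
```python
from h import *
s=arm.observe();print(s['clock'],s['position'],s['ee_rot'],s['force'],s['width'])
im=arm.get_image('wrist');save(im,'w2.png');np.savez('w2.npz',pos=s['position'],rot=s['ee_rot'],**im)
```

```text
7.925 [0.52455793 0.03562525 0.23008539] [-1.97576439e+00 -2.44162379e+00  2.15408347e-05] [-0.7225112   0.29215153 -0.32431499] 0.26310539524537485
```

View pics/w2.png

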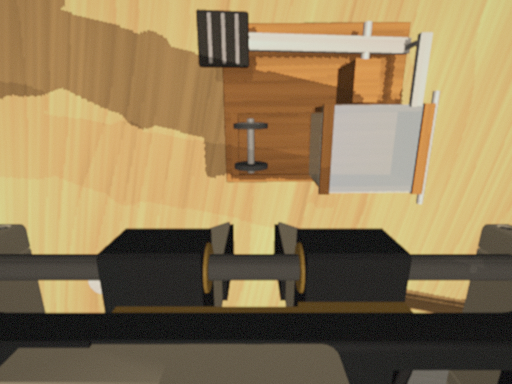

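Run:
```python
from h import *
d=dict(np.load('w2.npz'));im=world(d,d['pos'],d['rot']);P=cloud(im)
hsv=cv2.cvtColor(im['pixels'],cv2.COLOR_RGB2HSV);s=hsv[...,1]
for v in range(132,160,3):
    u=np.arange(235,268);w=np.clip(110-s[v,235:268].astype(float),0,None);c=(u*w).sum()/w.sum() if w.sum() else -1
    print(v,round(c,1),ray(im,c,v,.038).round(4),P[v,int(c)].round(4))
g=im['pixels'].max(-1)
m=np.zeros(g.shape,np.uint8);m[116:178,230:275]=g[116:178,230:275]<75
n,_,st,ce=cv2.connectedComponentsWithStats(m)
for i in range(1,n):
    if st[i,4]>20: print(st[i],ce[i],ray(im,*ce[i],.045).round(4),np.median(P[_==i],0).round(4))
# lip/end plate
```

```text
132 250.3 [0.5108 0.0844 0.038 ] [0.5104 0.0843 0.0386]
135 250.2 [0.5114 0.0811 0.038 ] [0.5111 0.081  0.0376]
138 250.3 [0.5122 0.0778 0.038 ] [0.5118 0.0776 0.037 ]
141 250.3 [0.5129 0.0745 0.038 ] [0.5125 0.0744 0.0379]
144 250.5 [0.5137 0.0712 0.038 ] [0.5132 0.0711 0.0386]
147 250.6 [0.5145 0.0678 0.038 ] [0.5139 0.0676 0.0372]
150 250.4 [0.5151 0.0644 0.038 ] [0.5146 0.0645 0.0393]
153 250.4 [0.5158 0.061  0.038 ] [0.5153 0.0611 0.0387]
156 250.5 [0.5166 0.0577 0.038 ] [0.516  0.0575 0.0379]
159 250.5 [0.5174 0.0543 0.038 ] [0.5168 0.054  0.0373]
[234 124  18   4  48] [240.3125     125.54166667] [0.4985 0.0893 0.045 ] [0.4982 0.0896 0.0509]
[253 124  14   4  46] [260.36956522 125.69565217] [0.5202 0.0938 0.045 ] [0.5201 0.0938 0.0501]
[235 161  32  10 223] [250.5470852  165.64125561] [0.5188 0.0478 0.045 ] [0.5185 0.0479 0.048 ]
```

Run:
```python
from h import *
Rg=Rt(12.4,-8);z=Rg.apply([0,0,1]);print(z);a=np.array([.514,.07,.035])
plan(a-.012*z-.05*z,Rg,6)
```

```text
[ 0.13592651  0.02988538 -0.99026807]
dist/row 0.0231
[[0.006,-0.002,0.022,-0.023,-0.0,-0.001],[0.006,-0.002,0.022,-0.023,-0.0,-0.001],[0.006,-0.003,0.022,-0.023,-0.0,-0.001],[0.006,-0.003,0.022,-0.023,-0.0,-0.001],[0.006,-0.004,0.022,-0.023,-0.0,-0.001],[0.006,-0.005,0.022,-0.023,-0.0,-0.001]]
```

Call:
arm_command([
  [[0.006,-0.002,0.022,-0.023,0,-0.001],[0.006,-0.002,0.022,-0.023,0,-0.001],[0.006,-0.003,0.022,-0.023,0,-0.001],[0.006,-0.003,0.022,-0.023,0,-0.001],[0.006,-0.004,0.022,-0.023,0,-0.001],[0.006,-0.005,0.022,-0.023,0,-0.001],[0,0,0,0,0,0],[0,0,0,0,0,0]],
])

```text
clock: 8.98
position: [0.5068, 0.0683, 0.098]
ee_rot: [1.911, 2.377, 0.165]
force: [0.8, -0.1, 0.1]
width: 0.259
gripper_force: 0.0
```

Run:
```python
from h import *
s=arm.observe();Rg=Rt(12.4,-8);z=Rg.apply([0,0,1]);a=np.array([.514,.07,.035])
print(s['position'],(R.from_rotvec(s['ee_rot']).inv()*Rg).as_rotvec().round(3),R.from_rotvec(s['ee_rot']).inv().apply(a-s['position']).round(4))
im=arm.get_image('wrist');save(im,'w3.png')
```

```text
[0.50675623 0.06829576 0.09798288] [-0.001  0.     0.   ] [ 0.0001 -0.0013  0.0634]
```

View pics/w3.png

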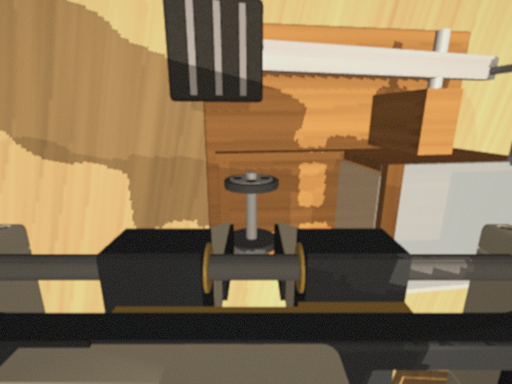

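Call:
arm_command([
  [[0,-0.001,0.012,0,0,0],[0,0,0.012,0,0,0],[0,0,0.012,0,0,0],[0,0,0.008,0,0,0],[0,0,0.006,0,0,0],[0,0,0.001,0,0,0],[0,0,0,0,0,0]],
])

```text
clock: 9.9
position: [0.5122, 0.0691, 0.0466]
ee_rot: [1.912, 2.377, 0.164]
force: [0.5, -0.5, 0.7]
width: 0.262
gripper_force: 0.0
```

Call:
arm_command([
  [[0,0,0,0,0,0],[0,0,0,0,0,0],[0,0,0,0,0,0],[0,0,0,0,0,0],[0,0,0,0,0,0]],
], jaw=0, newtons=20)

```text
clock: 10.52
position: [0.5122, 0.0691, 0.0467]
ee_rot: [1.912, 2.377, 0.164]
force: [-0.6, -0.2, 3.1]
width: 0.08
gripper_force: 20.0
```

Call:
arm_command([
  [[0,0,-0.01,0,0,0],[0,0,-0.025,0,0,0],[0,0,-0.035,0,0,0],[0,0,-0.035,0,0,0],[0,0,-0.03,0,0,0],[0,0,-0.01,0,0,0]],
])

```text
clock: 11.28
position: [0.493, 0.0649, 0.1921]
ee_rot: [1.911, 2.376, 0.168]
force: [-0.4, -0.1, -1.7]
width: 0.077
gripper_force: 20.0
```

Run:
```python
from h import *
s=arm.observe();print(s['position'],s['width'],s['gripper_force'])
plan([.545,-.283,.2],Rt(10.75),10)
```

```text
[0.49297357 0.06489141 0.19205775] 0.07734435336061345 19.99978333711624
dist/row 0.0352
[[-0.035,-0.002,-0.001,0.014,-0.0,0.003],[-0.035,-0.002,-0.001,0.014,-0.0,0.003],[-0.035,-0.002,-0.001,0.014,-0.0,0.003],[-0.035,-0.002,-0.001,0.014,-0.0,0.003],[-0.035,-0.002,-0.001,0.014,-0.0,0.003],[-0.035,-0.002,-0.001,0.014,-0.0,0.003],[-0.035,-0.002,-0.001,0.014,-0.0,0.003],[-0.035,-0.002,-0.001,0.014,-0.0,0.003],[-0.035,-0.002,-0.001,0.014,-0.0,0.003],[-0.035,-0.001,-0.001,0.014,-0.0,0.003]]
```

Call:
arm_command([
  [[-0.02,-0.002,-0.001,0.014,0,0.003],[-0.037,-0.002,-0.001,0.014,0,0.003],[-0.04,-0.002,-0.001,0.014,0,0.003],[-0.04,-0.002,-0.001,0.014,0,0.003],[-0.04,-0.002,-0.001,0.014,0,0.003],[-0.04,-0.002,-0.001,0.014,0,0.003],[-0.04,-0.002,-0.001,0.014,0,0.003],[-0.04,-0.002,-0.001,0.014,0,0.003],[-0.035,-0.002,-0.001,0.014,0,0.003],[-0.018,-0.001,-0.001,0.014,0,0.003]],
])

```text
clock: 12.52
position: [0.543, -0.2839, 0.1975]
ee_rot: [-2.006, -2.413, 0.003]
force: [-0.8, -0.0, -0.2]
width: 0.074
gripper_force: 20.0
```

Call:
arm_command([
  [[0,0,0,0,0,0],[0,0,0,0,0,0]],
])

```text
clock: 12.78
position: [0.5438, -0.2803, 0.1979]
ee_rot: [-2.001, -2.417, -0.0]
force: [-0.1, 0.1, 0.1]
width: 0.08
gripper_force: 20.0
```

Run:
```python
from h import *
s=arm.observe();print(s['clock'],s['position'],s['ee_rot'],s['width'])
im=arm.get_image('wrist');save(im,'w4.png');np.savez('w4.npz',pos=s['position'],rot=s['ee_rot'],**im)
```

```text
12.775 [ 0.54379339 -0.28026208  0.19788714] [-2.00143160e+00 -2.41657239e+00 -3.20350627e-04] 0.07973828753957869
```

View pics/w4.png

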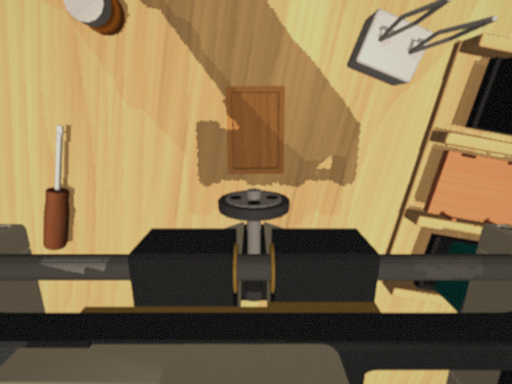

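Run:
```python
from h import *
d=dict(np.load('w4.npz'));im=world(d,d['pos'],d['rot']);P=cloud(im);px=im['pixels'].astype(int)
hsv=cv2.cvtColor(im['pixels'],cv2.COLOR_RGB2HSV)
m=np.zeros(px.shape[:2],np.uint8);w=(slice(75,185),slice(215,300));m[w]=(hsv[w][...,0]<=14)&(hsv[w][...,1]>140)
c,_=cv2.findContours(m,0,2);c=max(c,key=cv2.contourArea)
q=np.array([ray(im,u,v,.012)[:2]*1000 for u,v in c[:,0]],np.float32);r=cv2.minAreaRect(q);print(r,cv2.boundingRect(c))
T=np.array(im['T_tool_cam']);inv=R.from_rotvec(d['rot']).inv()
for u,v in[(254,203),(240,205),(268,205),(254,194),(254,215),(254,230)]:print(u,v,px[v,u],inv.apply(P[v,u]-d['pos']).round(4))
```

```text
((535.7863159179688, -228.62872314453125), (63.362548828125, 95.5167465209961), 11.505196571350098) (225, 86, 59, 88)
254 203 [19 13 16] [0.0266 0.0006 0.0014]
240 205 [94 87 79] [ 0.0261 -0.0065 -0.0005]
268 205 [93 87 77] [ 0.0261  0.0078 -0.0003]
254 194 [139 128 115] [0.0291 0.0007 0.0094]
254 215 [64 61 57] [ 0.0233  0.0006 -0.0076]
254 230 [139 131 118] [0.0086 0.0007 0.0084]
```

Run:
```python
from h import *
plan([.5352,-.2285,.07],Rt(11.4),6)
```

```text
dist/row 0.0231
[[0.009,0.0,0.021,-0.0,-0.0,-0.002],[0.009,0.0,0.021,-0.0,-0.0,-0.002],[0.009,0.0,0.021,-0.0,-0.0,-0.002],[0.009,0.0,0.021,-0.0,-0.0,-0.002],[0.009,0.0,0.021,-0.0,-0.0,-0.002],[0.009,0.0,0.021,-0.0,-0.0,-0.002]]
```

Call:
arm_command([
  [[0.009,0,0.021,0,0,-0.002],[0.009,0,0.021,0,0,-0.002],[0.009,0,0.021,0,0,-0.002],[0.009,0,0.021,0,0,-0.002],[0.009,0,0.021,0,0,-0.002],[0.009,0,0.021,0,0,-0.002],[0,0,0,0,0,0],[0,0,0,0,0,0]],
])

```text
clock: 13.82
position: [0.5337, -0.2288, 0.0733]
ee_rot: [-1.989, -2.43, 0.0]
force: [0.2, 0.1, -1.1]
width: 0.078
gripper_force: 20.0
```

Run:
```python
from h import *
s=arm.observe();print(s['position'],R.from_rotvec(s['ee_rot']).inv().apply(np.array([.5352,-.2285,.036])-s['position']).round(4))
d=dict(arm.get_image('wrist'));im=d;save(im,'w5.png')
```

```text
[ 0.53373983 -0.22876875  0.07334086] [-0.0001  0.0015  0.0373]
```

View pics/w5.png

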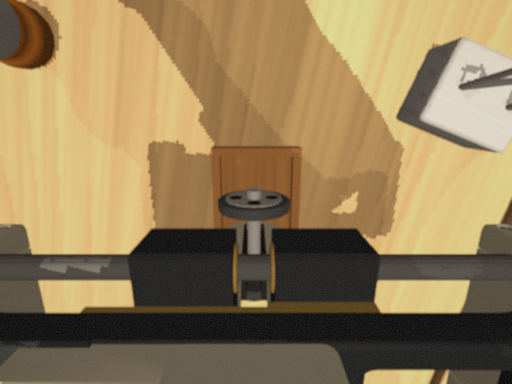

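Call:
arm_command([
  [[0,0.001,0.008,0,0,0],[0,0.0005,0.008,0,0,0],[0,0,0.008,0,0,0],[0,0,0.006,0,0,0],[0,0,0.003,0,0,0],[0,0,0,0,0,0]],
])

```text
clock: 14.62
position: [0.5345, -0.2285, 0.0392]
ee_rot: [-1.989, -2.428, 0.001]
force: [-0.5, 0.1, -0.6]
width: 0.077
gripper_force: 20.0
```

Call:
arm_command([
  [[0,0,0.001,0,0,0],[0,0,0.001,0,0,0],[0,0,0.001,0,0,0],[0,0,0,0,0,0]],
])

```text
clock: 15.12
position: [0.5346, -0.2284, 0.0364]
ee_rot: [-1.989, -2.428, 0.001]
force: [0.0, 0.0, -2.0]
width: 0.079
gripper_force: 20.0
```

No contact yet; creep on.

Call:
arm_command([
  [[0,0,0.001,0,0,0],[0,0,0,0,0,0]],
])

```text
clock: 15.38
position: [0.5349, -0.2285, 0.036]
ee_rot: [-1.99, -2.428, -0.0]
force: [-1.2, 1.7, 6.1]
width: 0.076
gripper_force: 20.0
```

Call:
arm_command([
  [[0,0,0.0005,0,0,0],[0,0,0,0,0,0]],
])

```text
clock: 15.62
position: [0.535, -0.2284, 0.0359]
ee_rot: [-1.99, -2.429, -0.001]
force: [-2.7, 1.8, 11.7]
width: 0.081
gripper_force: 20.0
```

Contact with the floor. Back off slightly, then open and retreat.

Call:
arm_command([
  [[0,0,-0.001,0,0,0],[0,0,0,0,0,0]],
])

```text
clock: 15.88
position: [0.5347, -0.2285, 0.0361]
ee_rot: [-1.99, -2.428, 0.001]
force: [0.7, -0.4, 2.6]
width: 0.077
gripper_force: 20.0
```

Call:
arm_command([
  [[0,0,0,0,0,0],[0,0,0,0,0,0],[0,0,0,0,0,0],[0,0,0,0,0,0]],
], jaw=0.026)

```text
clock: 16.38
position: [0.5346, -0.2285, 0.0359]
ee_rot: [-1.989, -2.428, 0.001]
force: [-0.1, -0.9, 0.1]
width: 0.282
gripper_force: 0.0
```

Call:
arm_command([
  [[0,0,-0.005,0,0,0],[0,0,-0.01,0,0,0],[0,0,-0.025,0,0,0],[0,0,-0.04,0,0,0],[0,0,-0.04,0,0,0],[-0.02,0,-0.04,0,0,0],[-0.03,0,0,0,0,0],[-0.02,0,0,0,0,0],[0,0,0,0,0,0]],
])

```text
clock: 17.5
position: [0.5481, -0.2988, 0.1955]
ee_rot: [-1.992, -2.425, 0.002]
force: [-0.6, 0.9, -0.3]
width: 0.288
gripper_force: 0.0
```

Run:
```python
from h import *
s=arm.observe();print(s['clock'],s['position'],s['force'])
im=arm.get_image('wrist');t=arm.get_image('scene');save(t,'s9.png')
a=im['pixels'][:,:,::-1][:,60:460];b=cv2.resize(t['pixels'][150:310,160:340,::-1],(400,356))
b=cv2.copyMakeBorder(b,0,28,0,0,0);cv2.imwrite('pics/end.png',np.hstack([a,b]))
```

```text
17.5 [ 0.54806983 -0.29881999  0.19550901] [-0.57626308  0.90144628 -0.25729932]
```

View pics/end.png

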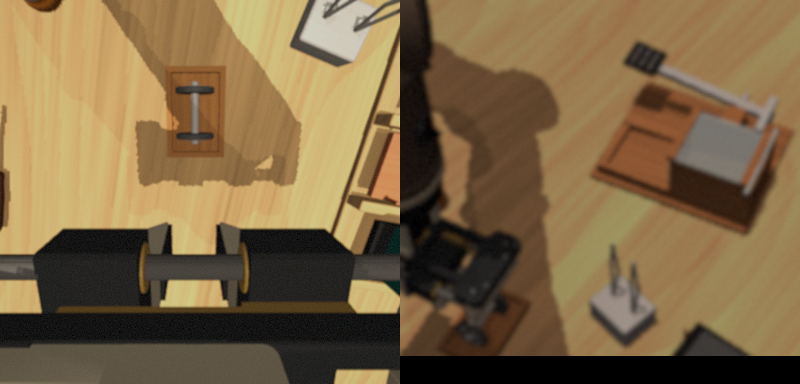

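The wheelset lies lengthwise in the cradle, centred at (195,112) in the crop. The lid is shut, the pedal is up and the tweezers block is standing.

```bash
python3 -c "
from cell import arm
print(arm.sign_off())"
```

```text
the job is handed in; nothing more can be done
None
```

The job is done and handed in at about 17.5 s: the wheelset rolled out, the pedal was eased back up over about 2.5 s until the lid was shut, the wheelset was set down lengthwise on the cradle floor, and no bystander was touched.

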